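# Wind and pin the sash spring balance

### The arm

A 6-joint arm with a two-finger parallel gripper is mounted at the origin on the work surface. World frame = base frame: x ahead of the robot, y to its left, z up, the work surface at z = 0. Lengths are in mm, angles in degrees, forces in N, time in s.
With the tool pointing down it reaches from about 350 to 850 mm from the base axis. Payload 8.1 kg.
Tool frame: the origin (TCP) lies midway between the tips of the shut fingers; the grasp point (between the pads) lies hold_point_z behind it (hold_point_z is the distance from the TCP to the grasp point, in mm); z points along the fingers, x is the direction in which the jaws open and shut, and the axes are right-handed (so a half turn about z gives the same grasp; the last joint's range is limited). The gripper opens to 85 mm and grips with 20 to 120 N. Pads are 22 mm wide; open, the fingers measure 114 mm over their backs; the gripper's body (76 mm by 85 mm) begins 54 mm behind the grasp point. The pads swing forward as they close: fully open they stand 13 mm farther back than shut.
Start: joints at [-71.471, 7.471, 85.268, -0, 87.261, -4.893], TCP at [238.525, -550.555, 231.292] pointing down, gripper open.
Joint ranges: [-169.43, 169.43], [-51.17, 129.36], [1.28, 143.12], [-76.62, 256.62], [0, 156.53], [-152.29, 152.29]. Speed limits (degrees/s): [136.94, 136.94, 159.86, 180, 180, 180].

### API

Orientations are given as [roll, pitch, yaw] about the fixed x, y, z axes, in that order (R = Rz(yaw) Ry(pitch) Rx(roll)).
In Python, from bench import * gives the robot as it stands.
- The arm moves only by the shell command python3 -m pendant 'ROWS' [OPENING] [FORCE]. ROWS is JSON, a list that holds one entry, the list of rows, each a list of 4 numbers: the shift along the tool's x, y, z normalised to -1 to 1, where 1 is 0.02 m, then the turn about the tool's z normalised to -1 to 1, where 1 is 0.08 rad. A call has exactly 10 rows; each row shifts and turns the pose as measured when the row begins, along the tool's axes as they then stand; what a row does not reach is not made up. A row lasts 1/12 s, in which the tool goes at most 41.7 mm and 7.16 degrees, less where a joint would pass 70% of its speed; a pose out of reach is approached as far as the arm can. A call with a number of a shift or a turn outside -1 to 1 is refused whole. A call with a gripper value outside its range is refused whole. OPENING is the gripper's target within -1 to 1 (fully open at 1, half-way at 0, shut at -1), set as the call begins (- or left out, the last holds). The fingers move at their own pace and stop on an object; FORCE is the grip in N (left out, the last holds). Time passes only in rows, so rows that do not move let the fingers close, or fill a call up. It gives the time, the measured TCP pose, the force and the opening at its end, in the units of the state.
- sense(): the state, without advancing time (a new reading comes with each control period).
- snapshot(name): name is "scene" or "top"; returns the picture (384x512x3 uint8, red, green, blue); there is no depth.
- calibration(name): a dict with "mtx" (3x3 intrinsics, pixels), "D" ([k1, k2, p1, p2, k3] as OpenCV has them; the pictures are not rectified), "world_to_cam" (4x4, takes a point from world to camera coordinates). Camera axes: x right, y down, z forward; pixel columns grow to the right and rows downward; lengths in mm; the calibration is good to about 2 mm. A picture is of the moment at which its call begins. calibration takes no time and is no camera call.
- hand_in(): hands the job in, once; it reports no verdict.
The state is a dict: "time": time; "joint_pos": joint angles; "qd": joint speeds; "joint_efforts": joint torques, N m; "tool_pos": TCP position; "tcp_rot": TCP orientation; "ft_force": force on the tool from outside, world axes, zero at the start; "wrist_torque": the same for the moment, N m; "finger_gap": finger opening in mm.
Only numpy, scipy, OpenCV 4.12 (cv2) and the standard library are available. Lean on these libraries where they do the work, as an engineer would, in place of code of your own. Each camera call takes 0.05 s, during which the arm holds its last target.

### The job

Lock the fume hood's spring balance: lift the locking pin out of its stand, put it through the eye of the sprung wheel and, holding it by the knob, use it to wind the wheel anticlockwise until the pin drops into the hidden lock hole in the drum underneath; then push the pin fully home, collar down on the wheel, and let go. Feel for the hole with gentle pressure, never forcing the pin, do not let the wheel fly back, and leave the other things on the bench alone.

Things in the scene. Friction and masses are not known exactly. Their poses are not given: they have to be found in the camera images.
- pin_knob (a point): Middle of the knob of the loose locking pin (0.08 to 0.14 kg), upright, 76 mm long: a steel shank 12 mm in diameter, 26 mm long, its last 3.5 mm tapered to 7 mm; a collar 26 mm wide, 4 mm thick; a round bare aluminium knob 22 mm wide, 46 mm tall. This point is on the axis, 23 mm below the knob's top and 53 mm above the tip; z points up along the pin.
- pin_tip (a point): Centre of the flat lower end of the pin's shank (53 mm below the middle of the knob).
- pin_collar (a point): On the pin's axis at the underside of its collar, 26 mm above the tip. When the pin is home this lies at the height of the wheel's top face.
- stand_mouth (a point): Mouth of the hole in the pin's fixed stand, a grey block 60 x 60 x 32 mm; the hole is 15 mm wide and 29 mm deep. The pin starts in it, its collar resting on the block, with the middle of the knob 59 mm above the bench.
- balance: The spring balance, fixed to the bench: a grey 200 x 200 x 12 mm base plate carrying a dark steel drum and, above it, the sprung wheel. Origin at the middle of the underside, under the wheel's axis, z up.
- wheel_axis (a point): On the axis of the wheel, at the height of the wheel's top face, 54 mm above the bench. Fixed to the balance. A low steel hub cap, 56 mm wide, rises 8 mm above this; four bolt heads on the far part of the wheel rise 4 mm.
- wheel_eye (a point): Centre of the eye, the only hole through the wheel (an aluminium disc 180 mm in diameter, 12 mm thick): 14.5 mm wide, 64 mm from the axis. The point is at the wheel's top face, 54 mm above the bench, and moves with the wheel; x points outwards from the axis, z up.
- wheel (a joint): Wheel angle in rad, 0 at its rest stop where it starts, growing anticlockwise seen from above; end stop at 1.15. A spring drives it back: 3 N at the eye at 0, 5 N at the lock hole. It flies back if let go. This side load makes the pin rub in the eye and swallows light pushes: press with 10 to 15 N to find the hole and to push home, easing the wheel 1 to 2 mm to and fro if the pin sticks.
- flask_mid (a point): Bystander: amber bottle, 64 mm in diameter, 130 mm tall; this point is 50 mm above its foot.
- beaker_mid (a point): Bystander: white beaker, 70 mm in diameter, 80 mm tall; this point is 50 mm above its foot.
- wrench: Bystander: a wrench lying on the bench, handle to its own -x.
- screwdriver: Bystander: a screwdriver lying on the bench, handle to its own -x.
- drum_top (a point): On the wheel's axis at the flat top of the fixed drum (176 mm wide), 40 mm above the bench, 2 mm under the wheel that covers it. The drum's lock hole (14.5 mm wide, 20 mm deep, 64 mm from the axis) is in line with the wheel's eye at some wheel angle from 0.50 to 0.85 rad, new each time and unseen. Elsewhere a pin put in the eye rests on the drum, its collar 12 mm above the wheel.
Things that resemble listed ones, but are neither listed nor needed, are in the scene too. Leave any black or green look-alike of the part that bears pin_knob alone.

How it is judged (in metres and radians):
On the way, in this order (a step that is already met when the one before it is completed fails the run):
1. the pin's tip is in the wheel's eye, the wheel not yet wound (z of pin_tip in the frame of wheel_eye below -0.006 m and horizontal distance between pin_tip and wheel_eye below 0.005 m and value of joint wheel below 0.3 rad), for 0.1 s.
2. the wheel is wound at least 0.4 rad with the pin in its eye (value of joint wheel above 0.4 rad and z of pin_tip in the frame of wheel_eye below -0.006 m and horizontal distance between pin_tip and wheel_eye below 0.006 m), for 0.1 s.
At the end, for the whole second after the job is handed in: The pin stands in the wheel's eye and the drum's lock hole, its collar within 3 mm of the wheel's top face and 4 mm of the eye's centre, upright to 9 degrees, holding the wheel wound by more than 0.42 rad, at rest and released (value of joint wheel above 0.42 rad and z of pin_collar in the frame of wheel_eye below 0.003 m and horizontal distance between pin_collar and wheel_eye below 0.004 m and angle between pin_knob's own z axis and vertical below 0.16 rad and linear speed of pin below 0.02 m/s and contact force between the fingers and pin below 0.2 N); the robot touches nothing.
It fails at once if the pin is forced: pressed on the balance with more than 70 N (contact force between pin and balance above 70 N).
It fails at once if the wheel flies back (faster than 6 rad/s) (velocity of joint wheel below -6 rad/s).
It fails at once if a bystander is moved by more than 20 mm (distance of any of flask_mid, beaker_mid, wrench, screwdriver from where it was at the start of the episode above 0.02 m).
It also fails if it takes over 64 s, if anything falls off the work surface, if the arm or the gripper's body presses on something with over 40 N, if the wrist force passes 120 N, or if a joint passes its speed limit or range.

## Working session

There is one attempt and no reset: what is moved stays moved. The work goes in short steps, Python scripts to look and compute and a shell command to move; the robot and the scene stay as the last step left them, time stands still between calls to the robot, and variables do not carry over. Pictures are saved under pics/ and viewed, and the job is handed in when it is done.

```bash
ls; mkdir -p pics; python3 - <<'E'
from bench import *
import cv2
s=sense();print(s)
for n in("scene","top"):
    im=snapshot(n);cv2.imwrite(f"pics/{n}0.png",im[:,:,::-1]);c=calibration(n);print(n,c)
E
```

```text
pics
{'time': 0.0, 'joint_pos': array([-7.14693921e+01,  7.51482460e+00,  8.53314180e+01, -1.44427283e-03,
        8.72632869e+01, -4.89214888e+00]), 'qd': array([ 0.02864061, -0.12930497,  0.04095562, -0.06196448,  0.08517743,
        0.05914546]), 'joint_efforts': array([ 2.61034118e-03, -5.69391167e+01, -5.00542045e+01, -1.99377469e-04,
        1.50506885e-02,  1.18081621e-05]), 'tool_pos': array([ 238.34413605, -549.99989406,  230.22691645]), 'tcp_rot': array([-1.79992097e+02,  1.09253453e-01, -6.65771653e+01]), 'ft_force': array([-0.68827604, -0.66120407, -0.67519823]), 'wrist_torque': array([-0.00543106,  0.03270073, -0.03547612]), 'finger_gap': 85.17210554762663}
scene {'mtx': array([[426.20474282,   0.        , 246.31779592],
       [  0.        , 426.20474282, 192.75945052],
       [  0.        ,   0.        ,   1.        ]]), 'D': array([-0.01237606,  0.        ,  0.        ,  0.        ,  0.        ]), 'world_to_cam': array([[ 4.26810110e-01,  9.04302627e-01,  8.35990910e-03,
        -2.79874719e+02],
       [ 7.31707861e-01, -3.39887354e-01, -5.90830088e-01,
        -4.35248387e+02],
       [-5.31447774e-01,  2.58289266e-01, -8.06752700e-01,
         1.65052363e+03],
       [ 0.00000000e+00,  0.00000000e+00,  0.00000000e+00,
         1.00000000e+00]])}
top {'mtx': array([[365.49708316,   0.        , 253.79691321],
       [  0.        , 365.49708316, 195.70949508],
       [  0.        ,   0.        ,   1.        ]]), 'D': array([-0.00038154,  0.        ,  0.        ,  0.        ,  0.        ]), 'world_to_cam': array([[-7.16728386e-02, -9.97424915e-01,  2.55778893e-03,
         4.37004823e+01],
       [-9.74302319e-01,  6.94618350e-02, -2.14266292e-01,
         6.50592630e+02],
       [ 2.13536869e-01, -1.78491330e-02, -9.76771935e-01,
         1.18078062e+03],
       [ 0.00000000e+00,  0.00000000e+00,  0.00000000e+00,
         1.00000000e+00]])}
```

View pics/scene0.png

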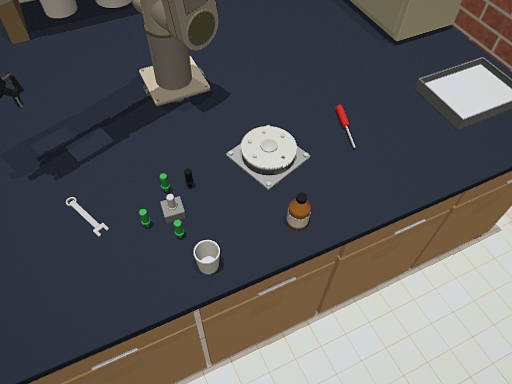

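View pics/top0.png

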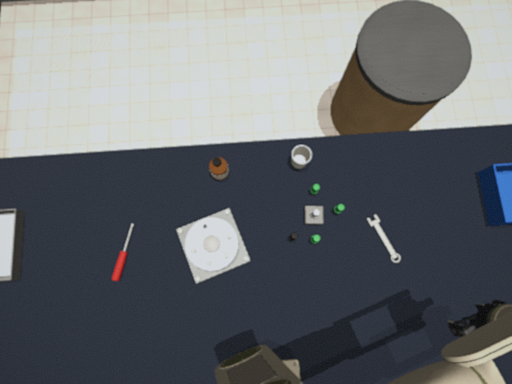

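The pin candidates are:
- the bare metal knob in the grey block: scene (171,201), top (316,212)
- three green ones: top (316,188), (340,209), (316,239)
- one black one: top (293,237)

Only the bare aluminium one in the grey stand fits the description. I'll enlarge it and the wheel to confirm.

```bash
python3 - <<'E'
import cv2,numpy as np
t=cv2.imread("pics/top0.png");s=cv2.imread("pics/scene0.png")
def crop(i,x,y,w,h,k):return cv2.resize(i[y:y+h,x:x+w],None,fx=k,fy=k,interpolation=cv2.INTER_CUBIC)
a=crop(t,170,200,90,90,4);b=crop(t,285,180,60,65,6)[:360,:360]
c=crop(s,220,115,100,80,4);d=crop(s,135,165,60,80,4)[:320,:320]
cv2.imwrite("pics/c1.png",np.hstack([a,b]));cv2.imwrite("pics/c2.png",np.hstack([c,d]))
E
```

```text
(no output)
```

View pics/c1.png

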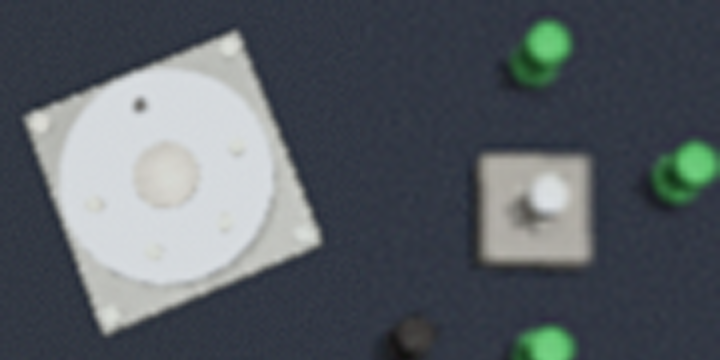

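View pics/c2.png

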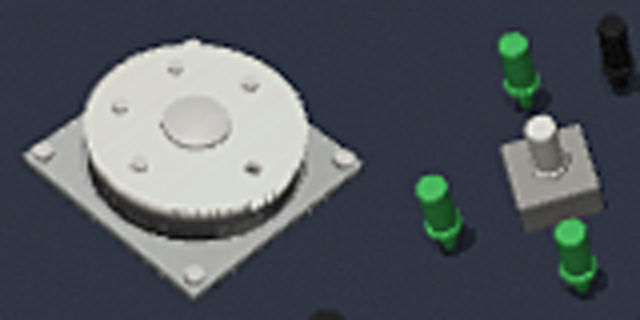

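The crop confirms the bare metal knob standing in the grey block at top (316,212.5), scene (170,197). The wheel's only dark hole, the eye, is at top (205,226), scene (283.5,157). Next I'll measure these positions.

```bash
cat > h.py <<'E'
from bench import *
import cv2,numpy as np
def ray(n,u,v,z):
    c=calibration(n);K=np.array(c["mtx"]);T=np.array(c["world_to_cam"])
    p=cv2.undistortPoints(np.array([[[u,v]]],float),K,np.array(c["D"]))[0,0]
    R=T[:3,:3];o=-R.T@T[:3,3];d=R.T@np.array([p[0],p[1],1]);return (o+d*(z-o[2])/d[2])
def proj(n,P):
    c=calibration(n);T=np.array(c["world_to_cam"])
    return cv2.projectPoints(np.array(P,float).reshape(-1,3),cv2.Rodrigues(T[:3,:3])[0],T[:3,3],np.array(c["mtx"]),np.array(c["D"]))[0][:,0]
E
python3 - <<'E'
from h import *
def P(c,k,x,y,off=0):return (x+(c[0]-off+.5)/k-.5,y+(c[1]+.5)/k-.5)
t=cv2.imread("pics/top0.png");s=cv2.imread("pics/scene0.png")
for nm,z,a,b in [("knobtop",82,P((548,195),6,285,180,360),P((541,128),4,135,165,400)),
 ("eye",54,P((139,104),4,170,200),P((253,169),4,220,115)),
 ("hub",62,P((167,175),4,170,200),P((196,121),4,220,115))]:
    print(nm,ray("top",*a,z).round(1),ray("scene",*b,z).round(1))
# dark centroid eye
for n,i,u,v in(("top",t,205,226),("scene",s,283,157)):
    g=i[v-3:v+4,u-3:u+4].mean(2);print(g.astype(int))
    w=np.clip(np.percentile(g,60)-g-8,0,None);ys,xs=np.mgrid[-3:4,-3:4];c=((w*xs).sum()/w.sum()+u,(w*ys).sum()/w.sum()+v);print(n,c,ray(n,*c,54))
# wheel ellipse top
g=cv2.cvtColor(t,cv2.COLOR_BGR2GRAY)
print(t[245,185],t[245,200],t[212,232])
g=cv2.cvtColor(t,cv2.COLOR_BGR2GRAY);print(g[245,170:260].tolist());print(g[205:285,212].tolist())
# stand corners
st=[(483,155),(590,155),(590,264),(479,264)]
for c in st:print("stand",ray("top",*P(c,6,285,180,360),32).round(1))
E
```

```text
knobtop [ 578.5 -206.8   82. ] [ 579.8 -207.5   82. ]
eye [563.5 172.3  54. ] [562.6 171.8  54. ]
hub [500.9 150.5  62. ] [504.1 150.4  62. ]
[[219 218 214 213 217 218 218]
 [217 208 182 174 202 216 219]
 [214 183 133 131 177 209 217]
 [209 167 113 113 163 204 216]
 [211 179 140 147 183 207 217]
 [216 207 195 198 210 217 218]
 [218 217 215 217 218 217 218]]
top (np.float64(204.53641207815275), np.float64(225.853730017762)) [562.72134203 171.76533509  54.        ]
[[214 215 216 217 215 214 213]
 [217 216 182 196 209 218 215]
 [212 169 139 150 170 200 217]
 [210 140  63  74 119 186 217]
 [216 205 173 142 152 215 216]
 [215 218 214 210 209 217 213]
 [215 215 216 216 216 214 213]]
scene (np.float64(282.7060212514758), np.float64(156.85596221959858)) [562.29272192 171.30764384  54.        ]
[213 211 207] [222 217 213] [68 56 52]
[55, 53, 56, 55, 55, 56, 55, 56, 57, 52, 52, 94, 159, 184, 194, 210, 216, 217, 217, 216, 217, 217, 217, 217, 217, 216, 217, 216, 217, 217, 216, 217, 215, 205, 198, 200, 201, 205, 208, 211, 212, 215, 215, 214, 213, 212, 209, 205, 202, 205, 213, 217, 218, 216, 218, 217, 217, 217, 217, 216, 217, 217, 217, 216, 217, 217, 217, 214, 192, 186, 193, 196, 196, 183, 134, 72, 50, 55, 53, 56, 57, 56, 54, 57, 56, 54, 57, 54, 54, 56]
[57, 58, 56, 55, 53, 55, 55, 53, 64, 123, 172, 189, 206, 216, 217, 217, 217, 216, 217, 217, 217, 217, 216, 217, 217, 216, 217, 217, 217, 215, 206, 199, 201, 205, 209, 211, 212, 212, 214, 214, 215, 213, 211, 211, 210, 204, 200, 210, 217, 217, 217, 216, 217, 217, 217, 217, 217, 216, 215, 216, 217, 217, 216, 217, 215, 203, 183, 184, 192, 196, 190, 145, 78, 53, 50, 53, 54, 53, 55, 56]
stand [ 612.8 -180.7   32. ]
stand [ 608.4 -243.2   32. ]
stand [ 544.5 -236.    32. ]
stand [ 549.1 -171.9   32. ]
```

```bash
python3 - <<'E'
import bench
from h import *
print([x for x in dir(bench) if not x.startswith('_')], getattr(bench,'hold_point_z',None))
pin=np.array([579,-207.2])
for u,v in[(316,187.5),(340.5,208.5),(316.5,238.5),(293.5,237)]:
    for z in(50,76):
        p=ray("top",u,v,z)[:2]-pin;print((u,v),z,p.round(),np.hypot(*p).round(),np.degrees(np.arctan2(p[1],p[0])).round())
for u,v in[(166,176.5),(144,212),(178.5,223.5),(188.5,172)]:
    p=ray("scene",u,v,76)[:2]-pin;print((u,v),p.round())
E
```

```text
['PlanningError', 'calibration', 'hand_in', 'hold_point_z', 'sense', 'snapshot'] 18.700000000000003
(316, 187.5) 50 [ 91. -15.] 93.0 -9.0
(316, 187.5) 76 [ 85. -10.] 86.0 -7.0
(340.5, 208.5) 50 [ 11. -92.] 92.0 -83.0
(340.5, 208.5) 76 [  7. -85.] 85.0 -85.0
(316.5, 238.5) 50 [-86.   2.] 86.0 178.0
(316.5, 238.5) 76 [-88.   7.] 89.0 175.0
(293.5, 237) 50 [-75.  80.] 110.0 133.0
(293.5, 237) 76 [-78.  83.] 114.0 133.0
(166, 176.5) [-79.  14.]
(144, 212) [ 16. -83.]
(178.5, 223.5) [93. -8.]
(188.5, 172) [-67.  81.]
```

```bash
cat >> h.py <<'E'
def plan(target,yaw=None):
    s=sense();p=np.array(s["tool_pos"]);r=s["tcp_rot"]
    from scipy.spatial.transform import Rotation as Ro
    R=Ro.from_euler('xyz',r,degrees=True).as_matrix()
    d=R.T@(np.array(target,float)-p)
    print("t",round(s["time"],2),"pos",p.round(1),"rot",np.round(r,1),"F",np.round(s["ft_force"],1),"gap",round(s["finger_gap"],1),"q",np.round(s["joint_pos"]))
    print("units",(d/20).round(2), "turn" ,None if yaw is None else round(np.radians((r[2]-yaw+180)%360-180)/.08,2))
E
python3 - <<'E'
from h import *
print(ray("top",219,176,0),ray("scene",298,227,0),ray("top",301,165,0))
E
python3 -m pendant '[[[0,0,0,-0.5],[0,0,0,-0.5],[0,0,0,-0.5],[0,0,0,-0.5],[0,0,0,-0.5],[0,0,0,-0.5],[0,0,0,-0.5],[0,0,0,-0.5],[0,0,0,-0.5],[0,0,0,0]]]' 1 60
python3 -c "
from h import *
plan([579,-207.2,130],-46)"
```

```text
[750.24784069 117.69947234   0.        ] [783.95271733 108.75322068   0.        ] [ 770.78584229 -186.20583579    0.        ]
time: 0.93
tool_pos: [237.3, -546.8, 223.8]
tcp_rot: [-179.7, 0.7, -45.0]
ft_force: [0.3, 0.1, -0.3]
finger_gap: 85.4
t 0.93 pos [ 237.3 -546.8  223.8] rot [-179.7    0.7  -45. ] F [ 0.3  0.1 -0.3] gap 85.4 q [-71.   8.  86.   0.  87. -27.]
units [  0.15 -24.06   4.83] turn 0.23
```

```bash
python3 -m pendant '[[[0,-1,0,0],[0,-1,0,0],[0,-1,0,0],[0,-1,0,0],[0,-1,0,0],[0,-1,0,0],[0,-1,0,0],[0,-1,0,0],[0,-1,0,0],[0,-1,0,0]]]' 
python3 -m pendant '[[[0,-1,0.1,0],[0,-1,0.1,0],[0,-1,0.1,0],[0,-1,0.1,0],[0,-1,0.1,0],[0,-1,0.1,0],[0,-1,0.1,0],[0,-1,0.1,0],[0,-1,0.1,0],[0,-1,0.1,0]]]' 
python3 -c "
from h import *
plan([579,-207.2,130],-46)"
```

```text
time: 1.77
tool_pos: [380.7, -401.1, 220.3]
tcp_rot: [-179.6, 1.1, -46.2]
ft_force: [1.0, 0.5, 0.1]
finger_gap: 85.2
time: 2.6
tool_pos: [531.2, -254.2, 198.0]
tcp_rot: [-179.7, 1.4, -47.1]
ft_force: [0.7, -0.6, 0.2]
finger_gap: 85.7
t 2.6 pos [ 531.2 -254.2  198. ] rot [-179.7    1.4  -47.1] F [ 0.7 -0.6  0.2] gap 85.7 q [-31.   8.  88.   1.  85.  16.]
units [-0.01 -3.33  3.42] turn -0.25
```

```bash
python3 -m pendant '[[[0,-0.7,0.3,-0.1],[0,-0.7,0.3,-0.1],[0,-0.7,0.3,0],[0,-0.5,0.3,0],[0,-0.3,0.3,0],[0,-0.2,0.3,0],[0,0,0.2,0],[0,0,0,0],[0,0,0,0],[0,0,0,0]]]' 
python3 - <<'E'
from h import *
plan([579,-207.2,100],-46)
cv2.imwrite("pics/t1.png",snapshot("top")[:,:,::-1]);
E
```

```text
time: 3.43
tool_pos: [578.4, -205.2, 150.4]
tcp_rot: [-179.8, 1.7, -46.2]
ft_force: [0.1, 0.3, 0.4]
finger_gap: 85.6
t 3.43 pos [ 578.4 -205.2  150.4] rot [-179.8    1.7  -46.2] F [0.1 0.3 0.4] gap 85.6 q [-25.  14.  87.   1.  81.  21.]
units [0.17 0.05 2.52] turn -0.05
```

View pics/t1.png

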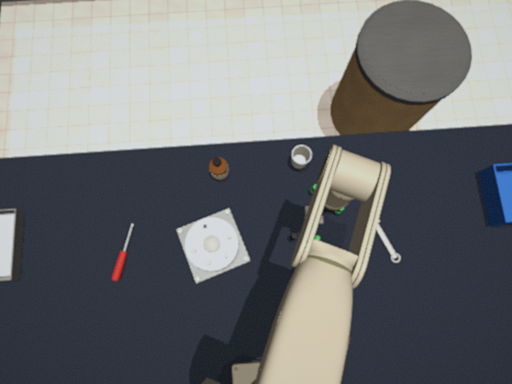

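The top view shows the arm over the stand with the pin hidden beneath it. The other objects haven't moved. Now I'll descend.

```bash
python3 -m pendant '[[[0.05,0,0.6,0],[0.05,0,0.6,0],[0.05,0,0.6,0],[0,0,0.6,0],[0,0,0.6,0],[0,0,0.5,0],[0,0,0.4,0],[0,0,0.2,0],[0,0,0,0],[0,0,0,0]]]' 
python3 - <<'E'
from h import *
plan([579,-207.2,45],-46)
cv2.imwrite("pics/s1.png",cv2.resize(snapshot("scene")[130:270,90:290,::-1],None,fx=4,fy=4,interpolation=cv2.INTER_CUBIC))
E
```

```text
time: 4.32
tool_pos: [577.2, -206.5, 58.1]
tcp_rot: [-179.9, 1.8, -46.4]
ft_force: [-0.3, 0.1, 1.0]
finger_gap: 85.1
t 4.32 pos [ 577.2 -206.5   58.1] rot [-179.9    1.8  -46.4] F [-0.3  0.1  1. ] gap 85.1 q [-25.  19.  91.   1.  72.  21.]
units [ 0.11 -0.04  0.65] turn -0.08
```

View pics/s1.png

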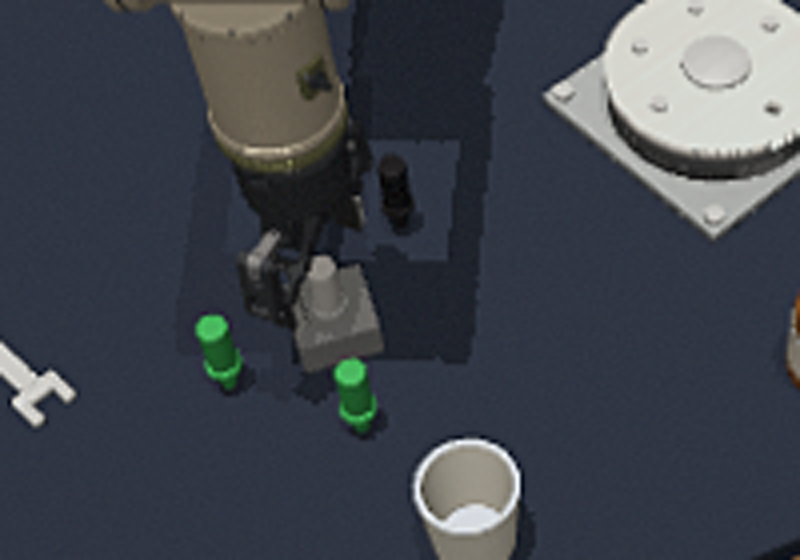

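The knob, at crop (322,265), stands free beside the left finger, and all the neighbours are clear. I'll go down the last 13 mm, then close.

```bash
python3 -m pendant '[[[0.1,0,0.3,0],[0,0,0.25,0],[0,0,0.1,0],[0,0,0,0],[0,0,-0.03,0],[0,0,-0.03,0],[0,0,-0.03,0],[0,0,-0.03,0],[0,0,-0.03,0],[0,0,-0.03,0]]]' 
python3 - <<'E'
from h import *
plan([579,-207.2,44],-46)
E
python3 -m pendant '[[[0,0,-0.03,0],[0,0,-0.03,0],[0,0,-0.03,0],[0,0,-0.03,0],[0,0,-0.03,0],[0,0,-0.03,0],[0,0,-0.03,0],[0,0,-0.03,0],[0,0,-0.03,0],[0,0,-0.03,0]]]' -1 80
python3 - <<'E'
from h import *
plan([579,-207.2,44],-46)
E
```

```text
time: 5.2
tool_pos: [581.0, -209.0, 51.4]
tcp_rot: [-179.8, 1.5, -46.3]
ft_force: [-0.1, -0.5, -0.5]
finger_gap: 85.5
t 5.2 pos [ 581.  -209.    51.4] rot [-179.8    1.5  -46.3] F [-0.1 -0.5 -0.5] gap 85.5 q [-25.  20.  90.   1.  71.  21.]
units [-0.12  0.01  0.37] turn -0.08
time: 6.03
tool_pos: [580.8, -209.0, 57.8]
tcp_rot: [-179.8, 1.5, -46.3]
ft_force: [-0.1, -0.2, 0.1]
finger_gap: 19.8
t 6.03 pos [ 580.8 -209.    57.8] rot [-179.8    1.5  -46.3] F [-0.1 -0.2  0.1] gap 19.8 q [-25.  19.  90.   1.  72.  21.]
units [-0.11  0.01  0.69] turn -0.08
```

```bash
python3 -m pendant '[[[0,0,0,0],[0,0,0,0],[0,0,0,0],[0,0,0,0],[0,0,0,0],[0,0,0.2,0],[0,0,0.2,0],[0,0,0.2,0],[0,0,0.1,0],[0,0,0,0]]]' 0.2
python3 - <<'E'
from h import *
plan([579,-207.2,44],-46)
E
```

```text
time: 6.87
tool_pos: [581.0, -208.8, 42.7]
tcp_rot: [-179.8, 1.4, -46.3]
ft_force: [0.1, -0.8, 0.2]
finger_gap: 51.2
t 6.87 pos [ 581.  -208.8   42.7] rot [-179.8    1.4  -46.3] F [ 0.1 -0.8  0.2] gap 51.2 q [-25.  20.  91.   1.  70.  21.]
units [-0.13  0.02 -0.06] turn -0.08
```

```bash
python3 -m pendant '[[[0,0,0,0],[0,0,0,0],[0,0,0,0],[0,0,0,0],[0,0,0,0],[0,0,0,0],[0,0,0,0],[0,0,0,0],[0,0,0,0],[0,0,0,0]]]' -1 80
python3 - <<'E'
from h import *
plan([579,-207.2,44],-46)
cv2.imwrite("pics/s2.png",cv2.resize(snapshot("scene")[130:270,90:290,::-1],None,fx=4,fy=4,interpolation=cv2.INTER_CUBIC))
E
```

```text
time: 7.7
tool_pos: [580.6, -208.7, 42.3]
tcp_rot: [-179.8, 1.5, -46.3]
ft_force: [0.3, -0.9, -0.5]
finger_gap: 20.6
t 7.7 pos [ 580.6 -208.7   42.3] rot [-179.8    1.5  -46.3] F [ 0.3 -0.9 -0.5] gap 20.6 q [-25.  20.  91.   1.  70.  21.]
units [-0.11  0.01 -0.08] turn -0.08
```

View pics/s2.png

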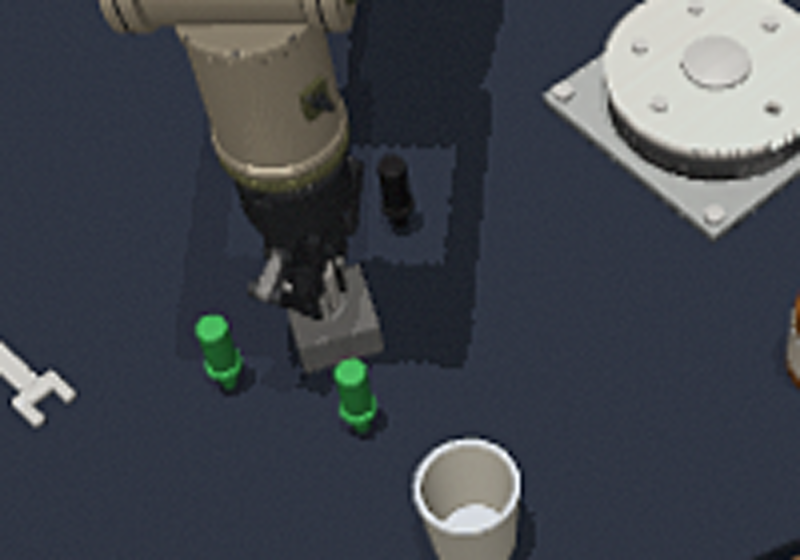

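```bash
python3 -m pendant '[[[0,0,-0.2,0],[0,0,-0.5,0],[0,0,-0.6,0],[0,0,-0.6,0],[0,0,-0.7,0],[0,0,-0.7,0],[0,0,-0.6,0],[0,0,-0.4,0],[0,0,-0.1,0],[0,0,0,0]]]' 
python3 - <<'E'
from h import *
plan([562.8,171.8,130],-46)
cv2.imwrite("pics/s3.png",cv2.resize(snapshot("scene")[100:240,90:290,::-1],None,fx=4,fy=4,interpolation=cv2.INTER_CUBIC))
E
```

```text
time: 8.58
tool_pos: [583.7, -211.5, 144.0]
tcp_rot: [-179.6, 1.1, -46.3]
ft_force: [1.2, -1.1, -0.3]
finger_gap: 20.4
t 8.58 pos [ 583.7 -211.5  144. ] rot [-179.6    1.1  -46.3] F [ 1.2 -1.1 -0.3] gap 20.4 q [-25.  15.  86.   1.  80.  21.]
units [-14.57 -12.47   1.07] turn -0.07
```

View pics/s3.png

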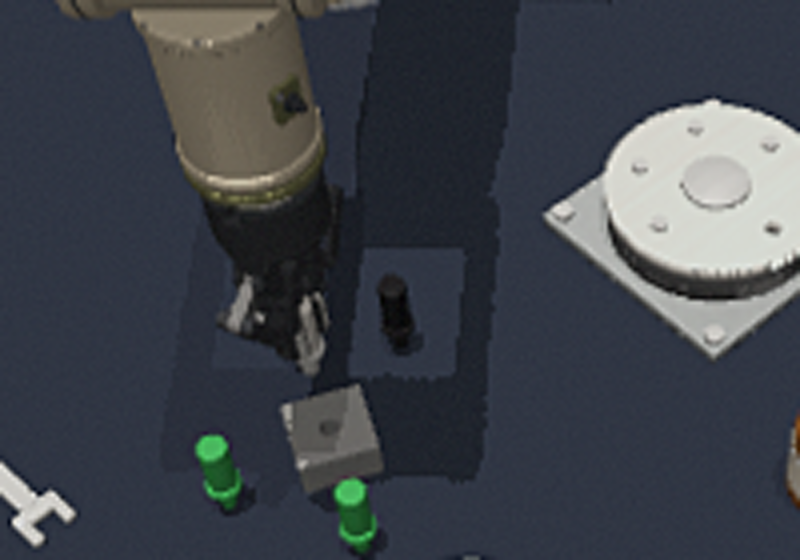

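The stand is empty with its hole visible at crop (330,428), and the gap reads 20.4 mm, so the pin is in the fingers. I'll carry it to the wheel.

```bash
python3 -m pendant '[[[-0.4,-0.35,0,0],[-0.8,-0.7,0,0],[-1,-0.86,0,0],[-1,-0.86,0,0],[-1,-0.86,0,0],[-1,-0.86,0,0],[-1,-0.86,0,0],[-1,-0.86,0,0],[-1,-0.86,0,0],[-1,-0.86,0,0]]]' 
python3 - <<'E'
from h import *
plan([563.8,170.8,125],-46)
E
```

```text
time: 9.47
tool_pos: [563.0, 42.8, 137.4]
tcp_rot: [179.8, 2.0, -46.8]
ft_force: [0.5, 0.2, -0.7]
finger_gap: 20.6
t 9.47 pos [563.   42.8 137.4] rot [179.8   2.  -46.8] F [ 0.5  0.2 -0.7] gap 20.6 q [-2.  7. 96.  1. 79. 45.]
units [-4.61 -4.41  0.76] turn -0.18
```

```bash
python3 -m pendant '[[[-0.8,-0.8,0,-0.1],[-0.8,-0.8,0,-0.1],[-0.8,-0.75,0,0],[-0.8,-0.7,0,0],[-0.6,-0.5,0,0],[-0.4,-0.4,0,0],[-0.2,-0.2,0,0],[0,0,0,0],[0,0,0,0],[0,0,0,0]]]' 
python3 - <<'E'
from h import *
plan([563.8,170.8,111],-46)
E
```

```text
time: 10.3
tool_pos: [550.1, 179.6, 129.9]
tcp_rot: [179.1, 2.7, -45.4]
ft_force: [-0.3, 0.1, -1.7]
finger_gap: 20.3
t 10.3 pos [550.1 179.6 129.9] rot [179.1   2.7 -45.4] F [-0.3  0.1 -1.7] gap 20.3 q [12. 10. 93.  2. 79. 57.]
units [ 0.84 -0.19  0.9 ] turn 0.13
```

```bash
cat >> h.py <<'E'
def tip(target=None,L=36.3):
    from scipy.spatial.transform import Rotation as Ro
    s=sense();p=np.array(s["tool_pos"]);R=Ro.from_euler('xyz',s["tcp_rot"],degrees=True).as_matrix()
    t=p+L*R[:,2]
    a=np.array([502.5,150.4]);v=t[:2]-a
    print("t",round(s["time"],2),"tip",t.round(1),"rot",np.round(s["tcp_rot"],1),"tilt",round(np.degrees(np.arccos(-R[2,2])),2),"F",np.round(s["ft_force"],1),"gap",round(s["finger_gap"],1),"| rad",np.hypot(*v).round(1),"wheel",(np.arctan2(v[1],v[0])-np.radians(19.5)).round(3))
    if target is not None: print("units",(R.T@(np.array(target)-t)/20).round(2))
    return t,R
def arc(th,r=64,z=None):
    a=np.radians(19.5)+th;t,R=tip();return np.array([502.5+r*np.cos(a),150.4+r*np.sin(a),t[2] if z is None else z])
E
python3 - <<'E'
from h import *
tip([563.8,170.8,70])
E
python3 -m pendant '[[[0.4,-0.1,0.3,0],[0.3,-0.1,0.3,0],[0.3,-0.1,0.2,0],[0.1,0,0.1,0],[0,0,0,0],[0,0,0,0],[0,0,0,0],[0,0,0,0],[0,0,0,0],[0,0,0,0]]]' 
python3 - <<'E'
from h import *
t,R=tip([563.8,170.8,66])
a=snapshot("scene")[:,:,::-1].copy();b=snapshot("top")[:,:,::-1].copy()
print(proj("scene",[t,[562.8,171.8,54]]),proj("top",[t,[562.8,171.8,54]]))
cv2.imwrite("pics/s4.png",np.hstack([cv2.resize(a[100:200,230:330],None,fx=4,fy=4,interpolation=cv2.INTER_CUBIC),cv2.resize(b[180:280,150:250],None,fx=4,fy=4,interpolation=cv2.INTER_CUBIC)]))
E
```

```text
t 10.3 tip [548.4 180.4  93.6] rot [179.1   2.7 -45.4] tilt 2.88 F [-0.3  0.1 -1.7] gap 20.3 | rad 54.9 wheel 0.239
units [ 0.94 -0.23  1.13]
time: 11.13
tool_pos: [571.9, 162.6, 107.9]
tcp_rot: [179.0, 2.7, -45.8]
ft_force: [0.5, -0.3, -1.4]
finger_gap: 20.2
t 11.13 tip [570.2 163.4  71.6] rot [179.    2.7 -45.8] tilt 2.9 F [ 0.5 -0.3 -1.4] gap 20.2 | rad 69.0 wheel -0.15
units [-0.47 -0.03  0.3 ]
[[282.11066773 155.68656194]
 [282.91836295 156.91644204]] [[206.24575106 222.76900609]
 [204.52524808 225.83154969]]
```

View pics/s4.png

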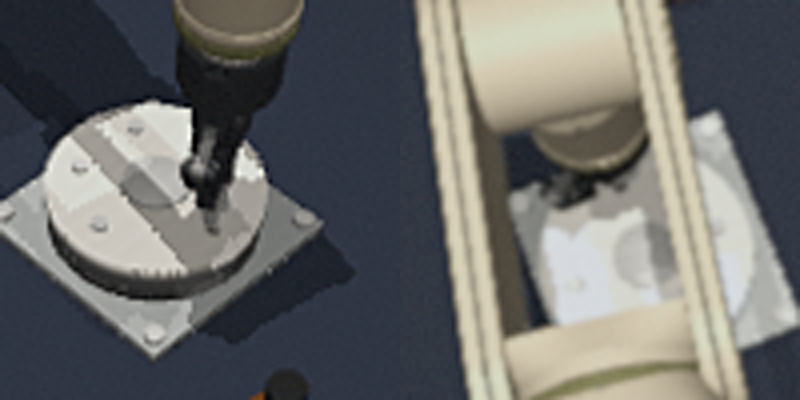

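```bash
python3 - <<'E'
from h import *
a=snapshot("scene")[:,:,::-1].copy()
cv2.imwrite("pics/s5.png",cv2.resize(a[135:175,262:312],None,fx=14,fy=14,interpolation=cv2.INTER_CUBIC))
E
```

```text
(no output)
```

View pics/s5.png

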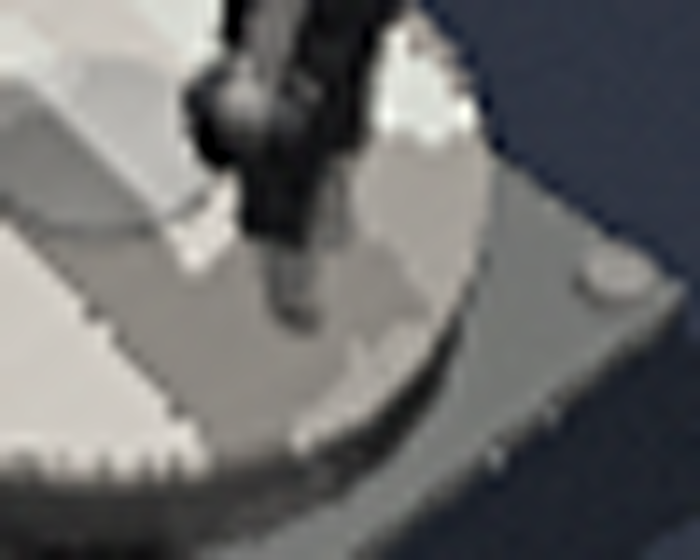

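```bash
python3 -m pendant '[[[-0.2,0,0.1,0],[-0.2,0,0.1,0],[-0.05,0,0.1,0],[0,0,0,0],[0,0,0,0],[0,0,0,0],[0,0,0,0],[0,0,0,0],[0,0,0,0],[0,0,0,0]]]' 
python3 - <<'E'
from h import *
t,R=tip([562.8,171.8,54])
a=snapshot("scene")[:,:,::-1].copy()
print(proj("scene",[t,[562.8,171.8,54]]))
cv2.imwrite("pics/s6.png",cv2.resize(a[135:175,262:312],None,fx=14,fy=14,interpolation=cv2.INTER_CUBIC))
E
```

```text
time: 12.12
tool_pos: [564.4, 170.5, 101.9]
tcp_rot: [179.0, 2.7, -45.7]
ft_force: [0.2, 1.2, -0.7]
finger_gap: 20.4
t 12.12 tip [562.7 171.3  65.6] rot [179.    2.7 -45.7] tilt 2.88 F [ 0.2  1.2 -0.7] gap 20.4 | rad 63.8 wheel -0.007
units [ 0.01 -0.03  0.58]
[[283.05325115 154.52070864]
 [282.91836295 156.91644204]]
```

View pics/s6.png

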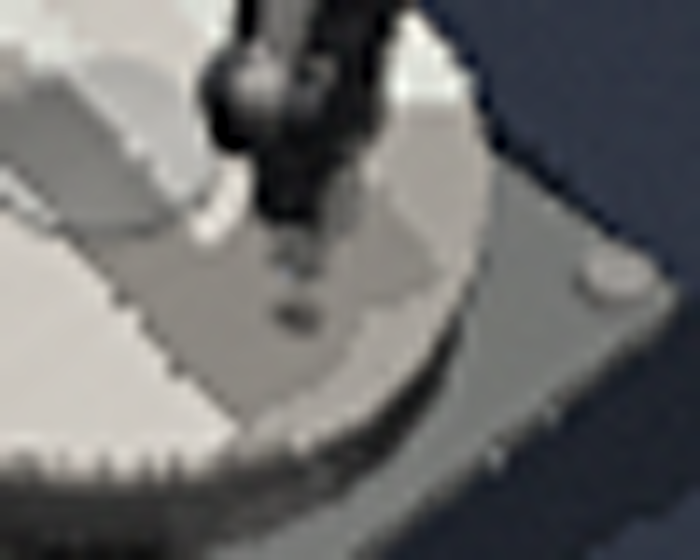

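The eye shows at crop (297,317), with the tip about 3 px above it and in line, as predicted. I'll lower gently while watching the force.

```bash
python3 -m pendant '[[[0,0,0.15,0],[0,0,0.15,0],[0,0,0.1,0],[0,0,0.08,0],[0,0,0,0],[0,0,0,0],[0,0,0,0],[0,0,0,0],[0,0,0,0],[0,0,0,0]]]' 
python3 - <<'E'
from h import *
t,R=tip([562.8,171.8,54])
a=snapshot("scene")[:,:,::-1].copy()
print(proj("scene",[t,[562.8,171.8,54]]))
cv2.imwrite("pics/s7.png",cv2.resize(a[135:175,262:312],None,fx=14,fy=14,interpolation=cv2.INTER_CUBIC))
E
```

```text
time: 13.0
tool_pos: [563.9, 170.5, 91.0]
tcp_rot: [179.0, 2.7, -45.7]
ft_force: [-0.9, -0.7, -0.7]
finger_gap: 20.3
t 13.0 tip [562.2 171.3  54.7] rot [179.    2.7 -45.7] tilt 2.9 F [-0.9 -0.7 -0.7] gap 20.3 | rad 63.2 wheel -0.004
units [ 0.   -0.04  0.04]
[[282.7062279  156.68135868]
 [282.91836295 156.91644204]]
```

View pics/s7.png

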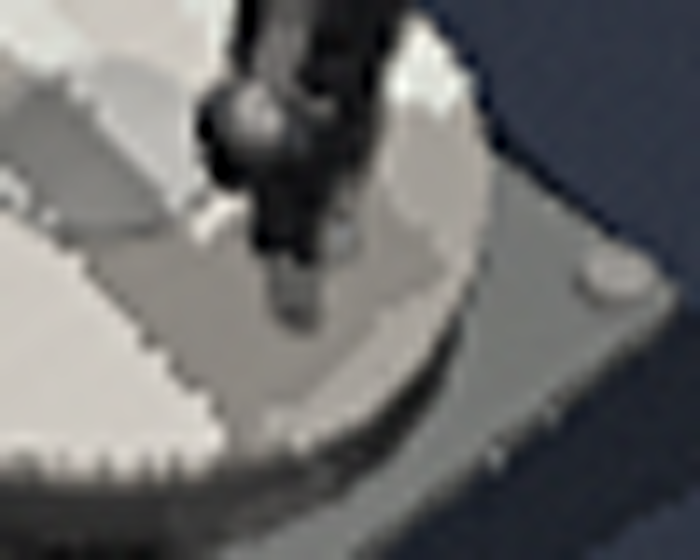

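The tip is at the eye, crop (295,315), with no contact force yet. I'll lower it into the eye.

```bash
python3 -m pendant '[[[0,-0.03,0.08,0],[0,0,0.08,0],[0,0,0.08,0],[0,0,0.08,0],[0,0,0.08,0],[0,0,0,0],[0,0,0,0],[0,0,0,0],[0,0,0,0],[0,0,0,0]]]' 
python3 - <<'E'
from h import *
t,R=tip([562.8,171.8,47])
E
```

```text
time: 13.88
tool_pos: [563.9, 171.2, 82.1]
tcp_rot: [179.0, 2.7, -45.7]
ft_force: [-0.2, -0.4, -0.6]
finger_gap: 20.4
t 13.88 tip [562.2 172.   45.8] rot [179.    2.7 -45.7] tilt 2.9 F [-0.2 -0.4 -0.6] gap 20.4 | rad 63.5 wheel 0.006
units [ 0.02 -0.01 -0.06]
```

The tip is now 8 mm below the wheel top with no side force. Next I'll work out the arc in tool units.

```bash
python3 - <<'E'
from h import *
t,R=tip()
prev=None
for th in np.arange(0,0.95,0.1):
    a=np.radians(19.5)+th;p=np.array([502.5+64*np.cos(a),150.4+64*np.sin(a),46])
    if prev is not None: print(th.round(1),(R.T@(p-prev)/20).round(3))
    prev=p
E
```

```text
t 13.88 tip [562.2 172.   45.8] rot [179.    2.7 -45.7] tilt 2.9 F [-0.2 -0.4 -0.6] gap 20.4 | rad 63.5 wheel 0.006
0.1 [-0.296 -0.12   0.012]
0.2 [-0.307 -0.089  0.013]
0.3 [-0.314 -0.058  0.014]
0.4 [-0.318 -0.027  0.015]
0.5 [-0.319  0.005  0.015]
0.6 [-0.317  0.037  0.016]
0.7 [-0.312  0.069  0.016]
0.8 [-0.304  0.1    0.016]
0.9 [-0.292  0.129  0.016]
```

```bash
python3 -m pendant '[[[-0.1,-0.04,0,0],[-0.1,-0.04,0,0],[-0.1,-0.04,0,0],[-0.1,-0.03,0,0],[-0.1,-0.03,0,0],[-0.1,-0.02,0,0],[0,0,0,0],[0,0,0,0],[0,0,0,0],[0,0,0,0]]]' 
python3 - <<'E'
from h import *
t=arc(0.3);tip(t)
E
```

```text
time: 14.72
tool_pos: [559.2, 181.6, 82.7]
tcp_rot: [179.0, 2.5, -45.7]
ft_force: [1.7, -2.0, -1.8]
finger_gap: 20.0
t 14.72 tip [557.6 182.2  46.5] rot [179.    2.5 -45.7] tilt 2.67 F [ 1.7 -2.  -1.8] gap 20.0 | rad 63.7 wheel 0.183
t 14.72 tip [557.6 182.2  46.5] rot [179.    2.5 -45.7] tilt 2.67 F [ 1.7 -2.  -1.8] gap 20.0 | rad 63.7 wheel 0.183
units [-0.36 -0.09  0.01]
```

```bash
python3 -m pendant '[[[-0.12,-0.03,0.02,0],[-0.12,-0.02,0.02,0],[-0.12,-0.02,0.02,0],[-0.12,-0.02,0.02,0],[-0.12,-0.01,0.02,0],[-0.12,0,0.02,0],[-0.06,0,0,0],[0,0,0,0],[0,0,0,0],[0,0,0,0]]]' 
python3 - <<'E'
from h import *
t=arc(0.45,z=44);tip(t)
a=snapshot("scene")[:,:,::-1].copy()
cv2.imwrite("pics/s8.png",cv2.resize(a[115:195,222:322],None,fx=7,fy=7,interpolation=cv2.INTER_CUBIC))
E
```

```text
time: 15.55
tool_pos: [550.0, 195.1, 82.3]
tcp_rot: [179.1, 2.3, -45.7]
ft_force: [2.9, -3.2, -0.6]
finger_gap: 20.1
t 15.55 tip [548.5 195.8  46. ] rot [179.1   2.3 -45.7] tilt 2.49 F [ 2.9 -3.2 -0.6] gap 20.1 | rad 64.6 wheel 0.438
t 15.55 tip [548.5 195.8  46. ] rot [179.1   2.3 -45.7] tilt 2.49 F [ 2.9 -3.2 -0.6] gap 20.1 | rad 64.6 wheel 0.438
units [-0.03  0.03  0.1 ]
```

View pics/s8.png

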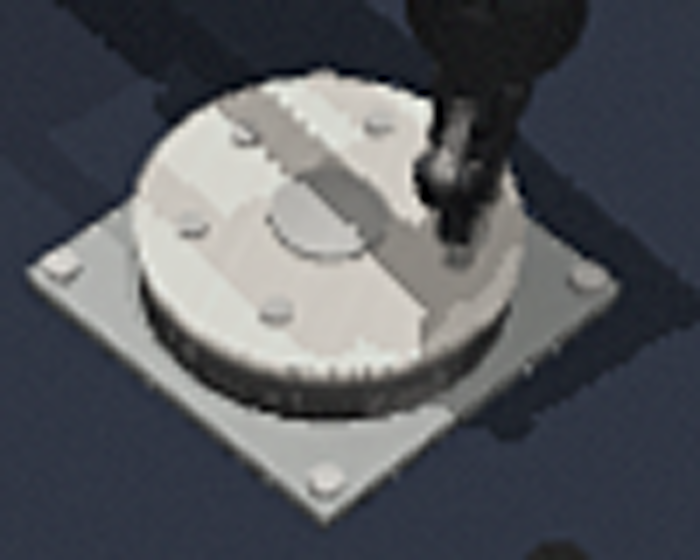

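The bolts have turned with the wheel, and the pin is still in the eye at crop (458,255). Now I'll lower onto the drum and learn how force follows the down-shift.

```bash
python3 -m pendant '[[[-0.05,0,0.05,0],[-0.03,0,0.06,0],[0,0,0.06,0],[0,0,0.06,0],[0,0,0.06,0],[0,0,0.06,0],[0,0,0.06,0],[0,0,0.06,0],[0,0,0.06,0],[0,0,0.06,0]]]' 
python3 - <<'E'
from h import *
tip()
E
```

```text
time: 16.43
tool_pos: [550.3, 196.8, 75.4]
tcp_rot: [179.2, 2.2, -45.8]
ft_force: [-2.5, -4.9, 13.0]
finger_gap: 20.4
t 16.43 tip [549.  197.5  39.2] rot [179.2   2.2 -45.8] tilt 2.33 F [-2.5 -4.9 13. ] gap 20.4 | rad 66.2 wheel 0.452
```

```bash
python3 -m pendant '[[[-0.05,0.04,0.05,0],[-0.05,0.03,0.05,0],[-0.05,0.01,0.05,0],[-0.05,0.01,0.05,0],[-0.05,0,0.05,0],[-0.05,0,0.05,0],[-0.05,0,0.05,0],[-0.05,0,0.05,0],[-0.05,0,0.05,0],[-0.05,0,0.05,0]]]' 
python3 - <<'E'
from h import *
tip(arc(0.6))
E
```

```text
time: 17.27
tool_pos: [549.5, 197.3, 75.6]
tcp_rot: [179.6, 1.2, -45.8]
ft_force: [2.0, -8.6, 9.0]
finger_gap: 20.0
t 17.27 tip [548.7 197.6  39.3] rot [179.6   1.2 -45.8] tilt 1.32 F [ 2.  -8.6  9. ] gap 20.0 | rad 66.1 wheel 0.456
t 17.27 tip [548.7 197.6  39.3] rot [179.6   1.2 -45.8] tilt 1.32 F [ 2.  -8.6  9. ] gap 20.0 | rad 66.1 wheel 0.456
units [-0.46  0.15  0.01]
```

```bash
python3 -m pendant '[[[-0.1,0.04,0.03,0],[-0.1,0.04,0.03,0],[-0.1,0.04,0.03,0],[-0.1,0.03,0.03,0],[-0.1,0.02,0.03,0],[-0.1,0.01,0.03,0],[-0.1,0.01,0.03,0],[-0.1,0.01,0.03,0],[-0.1,0.01,0.03,0],[-0.1,0.01,0.03,0]]]' 
python3 - <<'E'
from h import *
tip(arc(0.6))
E
```

```text
time: 18.1
tool_pos: [540.8, 204.0, 74.1]
tcp_rot: [-179.9, 0.2, -45.9]
ft_force: [6.6, -9.2, 3.4]
finger_gap: 20.1
t 18.1 tip [540.8 204.2  37.8] rot [-179.9    0.2  -45.9] tilt 0.22 F [ 6.6 -9.2  3.4] gap 20.1 | rad 66.0 wheel 0.612
t 18.1 tip [540.8 204.2  37.8] rot [-179.9    0.2  -45.9] tilt 0.22 F [ 6.6 -9.2  3.4] gap 20.1 | rad 66.0 wheel 0.612
units [ 0.06  0.09 -0.  ]
```

```bash
python3 -m pendant '[[[0,0,0.04,0],[0,0,0.06,0],[0,0,0.06,0],[0,0,0.06,0],[0,0,0.06,0],[0,0,0.06,0],[0,0,0.06,0],[0,0,0.06,0],[0,0,0.06,0],[0,0,0.06,0]]]' 
python3 - <<'E'
from h import *
tip(arc(0.6))
a=snapshot("scene")[:,:,::-1].copy()
cv2.imwrite("pics/s9.png",cv2.resize(a[115:195,222:322],None,fx=7,fy=7,interpolation=cv2.INTER_CUBIC))
E
```

```text
time: 18.93
tool_pos: [542.7, 202.6, 63.8]
tcp_rot: [-179.8, -0.1, -46.0]
ft_force: [0.7, -5.4, 18.1]
finger_gap: 20.4
t 18.93 tip [542.8 202.6  27.5] rot [-1.798e+02 -1.000e-01 -4.600e+01] tilt 0.19 F [ 0.7 -5.4 18.1] gap 20.4 | rad 66.0 wheel 0.573
t 18.93 tip [542.8 202.6  27.5] rot [-1.798e+02 -1.000e-01 -4.600e+01] tilt 0.19 F [ 0.7 -5.4 18.1] gap 20.4 | rad 66.0 wheel 0.573
units [-0.07  0.11 -0.  ]
```

View pics/s9.png

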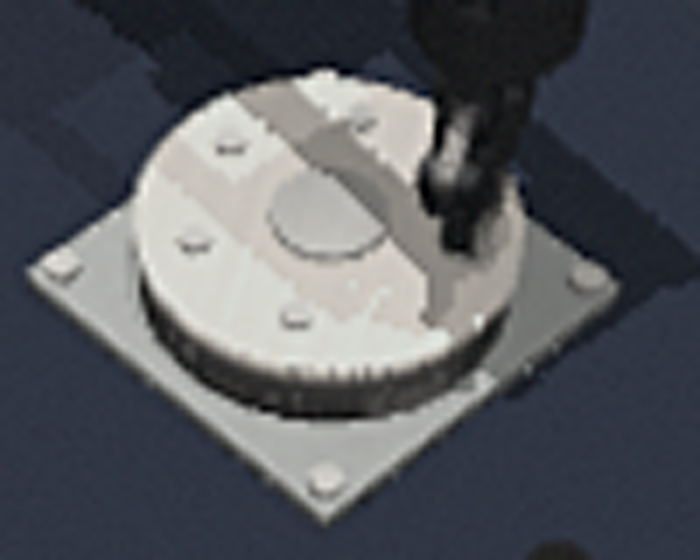

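The pin dropped. The tip now reads z 27.5 mm against 28 expected when home, and the vertical force rose to 18 N. I'll confirm with a small to-and-fro under light pressure before letting go.

```bash
python3 -m pendant '[[[0.05,0.02,0.04,0],[0.05,0.02,0.04,0],[-0.05,0.02,0.04,0],[-0.07,0,0.04,0],[-0.05,0,0.04,0],[0.05,0,0.05,0],[0.03,0,0.05,0],[0,0,0.05,0],[0,0,0.05,0],[0,0,0.05,0]]]' 
python3 - <<'E'
from h import *
tip(arc(0.57))
E
```

```text
time: 19.82
tool_pos: [544.8, 201.2, 63.8]
tcp_rot: [-179.7, -0.3, -46.0]
ft_force: [-1.6, -5.8, 11.7]
finger_gap: 20.2
t 19.82 tip [545.1 201.2  27.5] rot [-179.7   -0.3  -46. ] tilt 0.47 F [-1.6 -5.8 11.7] gap 20.2 | rad 66.3 wheel 0.533
t 19.82 tip [545.1 201.2  27.5] rot [-179.7   -0.3  -46. ] tilt 0.47 F [-1.6 -5.8 11.7] gap 20.2 | rad 66.3 wheel 0.533
units [-0.11  0.13 -0.  ]
```

z stays at 27.5 mm through the to-and-fro, so the collar is seated. I'll open the gripper.

```bash
python3 -m pendant '[[[0,0,0,0],[0,0,0,0],[0,0,0,0],[0,0,0,0],[0,0,0,0],[0,0,0,0],[0,0,0,0],[0,0,0,0],[0,0,0,0],[0,0,0,0]]]' 0.3
python3 - <<'E'
from h import *
tip()
a=snapshot("scene")[:,:,::-1].copy()
cv2.imwrite("pics/s10.png",cv2.resize(a[115:195,222:322],None,fx=7,fy=7,interpolation=cv2.INTER_CUBIC))
E
```

```text
time: 20.65
tool_pos: [539.8, 204.0, 60.1]
tcp_rot: [-179.9, 0.2, -45.9]
ft_force: [0.5, -0.7, 0.2]
finger_gap: 55.6
t 20.65 tip [539.7 204.2  23.8] rot [-179.9    0.2  -45.9] tilt 0.2 F [ 0.5 -0.7  0.2] gap 55.6 | rad 65.4 wheel 0.625
```

View pics/s10.png

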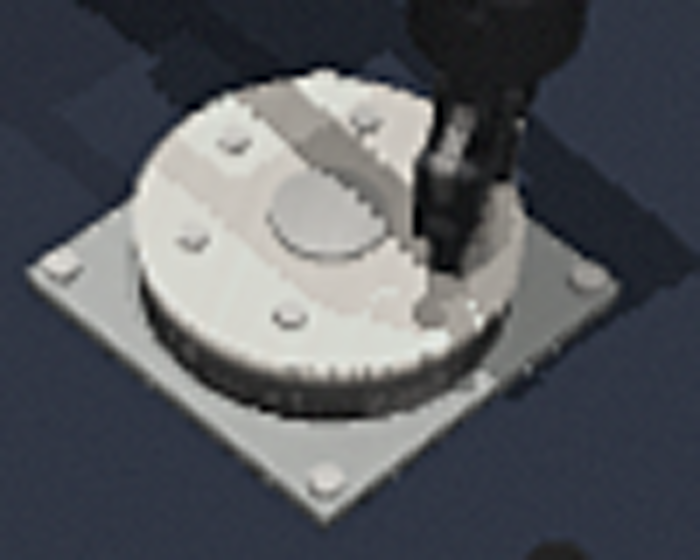

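```bash
python3 -m pendant '[[[0,0,-0.2,0],[0,0,-0.4,0],[0,0,-0.6,0],[0,0,-0.8,0],[0,0,-0.8,0],[0,0,-0.8,0],[0,0,-0.8,0],[0,0,-0.5,0],[0,0,-0.3,0],[0,0,0,0]]]' 0.3
python3 -m pendant '[[[0.5,0.5,0,0],[0.9,0.9,0,0],[0.9,0.9,0,0],[0.9,0.9,0,0],[0.9,0.9,0,0],[0.9,0.9,0,0],[0.8,0.8,0,0],[0.4,0.4,0,0],[0,0,0,0],[0,0,0,0]]]' 0.3
python3 - <<'E'
from h import *
tip()
a=snapshot("scene")[:,:,::-1].copy();b=snapshot("top")[:,:,::-1].copy()
cv2.imwrite("pics/s11.png",np.hstack([cv2.resize(a[115:195,222:322],None,fx=4,fy=4,interpolation=cv2.INTER_CUBIC),cv2.resize(b[200:280,160:260],None,fx=4,fy=4,interpolation=cv2.INTER_CUBIC)]))
cv2.imwrite("pics/s12.png",b)
E
```

```text
time: 21.53
tool_pos: [541.0, 203.7, 177.7]
tcp_rot: [-179.7, 0.1, -45.9]
ft_force: [0.7, 0.6, 0.3]
finger_gap: 55.8
time: 22.37
tool_pos: [532.1, 15.7, 168.6]
tcp_rot: [179.8, 0.5, -45.8]
ft_force: [0.8, -0.0, -0.0]
finger_gap: 55.6
t 22.37 tip [531.8  15.8 132.3] rot [179.8   0.5 -45.8] tilt 0.5 F [ 0.8 -0.  -0. ] gap 55.6 | rad 137.7 wheel -1.697
```

View pics/s11.png

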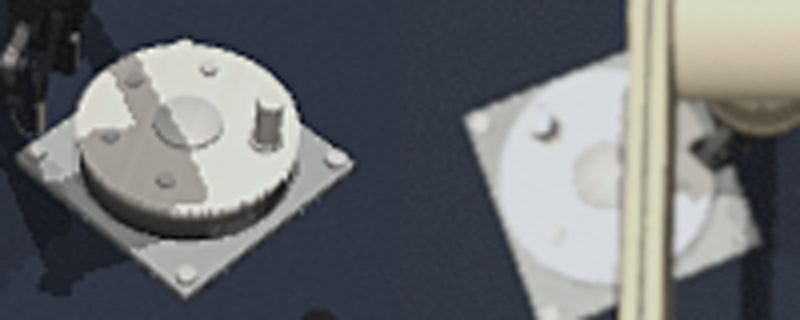

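View pics/s12.png

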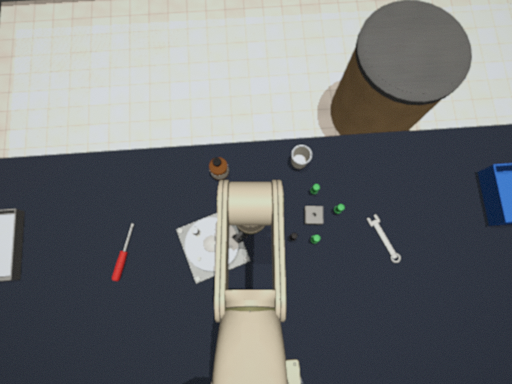

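The pin is standing upright in the wheel and free: scene crop (268,120), top crop (545,125). The bystanders are where they were. I'll check the seating height by triangulating the knob top.

```bash
python3 - <<'E'
from h import *
a=snapshot("scene")[:,:,::-1].copy();b=snapshot("top")[:,:,::-1].copy()
cv2.imwrite("pics/s13.png",np.hstack([cv2.resize(a[130:160,270:310],None,fx=10,fy=10,interpolation=cv2.INTER_CUBIC),cv2.resize(b[215:245,180:220],None,fx=10,fy=10,interpolation=cv2.INTER_CUBIC)]))
for th in(.55,.57,.6):
    an=np.radians(19.5)+th;p=[502.5+64*np.cos(an),150.4+64*np.sin(an)]
    for z in(104,107,116):
        q=[proj(n,[p+[z]])[0]-o for n,o in(("scene",[270,130]),("top",[180,215]))];print(th,z,(np.array(q)*10+5).round())
E
```

```text
0.55 104 [[196.  96.]
 [146. 160.]]
0.55 107 [[197.  89.]
 [145. 159.]]
0.55 116 [[200.  69.]
 [140. 155.]]
0.57 104 [[197.  93.]
 [144. 163.]]
0.57 107 [[198.  86.]
 [142. 162.]]
0.57 116 [[201.  66.]
 [138. 159.]]
0.6 104 [[198.  88.]
 [140. 168.]]
0.6 107 [[199.  82.]
 [139. 167.]]
0.6 116 [[201.  62.]
 [135. 164.]]
```

View pics/s13.png

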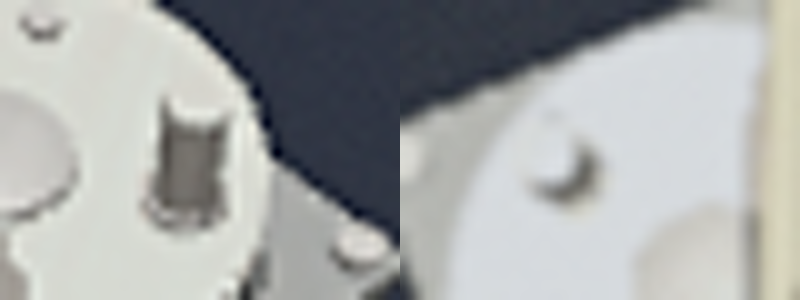

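The knob top is at about scene crop (195,100) and top crop (552,155). That fits z ≈ 104 mm (home); at 116 mm (pin still on the drum) it would sit at row 62–69. The collar also lies on the wheel, so I'm handing in.

```bash
python3 - <<'E'
from bench import *
print(hand_in()); print(sense()["time"])
E
```

```text
the job is handed in; nothing more can be done
None
the job is handed in; nothing more can be done
```

The balance is locked, as far as my checks show. I took the bare-metal pin from its stand, put it through the eye and wound the wheel. With about 10 N of pressure the pin dropped into the lock hole at roughly 0.53–0.57 rad. I pushed it home, let go at about 20 s and backed the arm well clear before handing in.

**Seating:** the tip height read 27.5 mm against 28 mm expected, and did not change when I eased the wheel to and fro under 10–15 N. After release, the camera put the knob top at about 104 mm, which is the home height, with the collar on the wheel.

**Other checks:** the pin stood upright by eye, and the wheel stayed wound after release. Force readings at the wrist peaked at about 19 N, but I only read them at the end of each call. The bystanders looked unmoved in the top view.

**Misses and disagreements:**
- My first grip was too high on the knob, so I opened, lowered and gripped again before lifting.
- The first pressed sweep stuck on friction and needed more side push.
- The tool drifted up to 2.9° off vertical on the way, which came back to under 0.5° before release.
- The gripper reading put the pin about 2 mm too far from the wheel axis while it was loaded. I put that down to flex in the grip; the camera did not show it.

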